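# Tighten the ratchet clamp on the stencilling jig

## Robot

A 7-joint arm with a two-finger parallel gripper is mounted at the origin on the work surface. World frame = base frame: x ahead of the robot, y to its left, z up, the work surface at z = 0. Lengths are in m, angles in degrees, forces in N, time in s.
With the tool pointing down it reaches from about 0.35 to 0.775 m from the base axis. Payload 3.1 kg.
Tool frame: the origin (TCP) lies at the very end of the fingers, on their centre line; the grasp point (between the pads) lies 19 mm behind it; z points along the fingers, y is the line along which they close (so a half turn about z gives the same grasp; the last joint's range is limited). The gripper opens to 85 mm and grips with 20 to 120 N. Pads are 22 mm wide; open, the fingers measure 114 mm over their backs; the gripper's body (76 mm by 85 mm) begins 54 mm behind the grasp point. The pads swing forward as they close: fully open they stand 13 mm farther back than shut.
Start: joints at [-73.15, 17.813, 0.802, 86.603, -0.252, 75.585, -1.558], TCP at [0.181, 0.519, 0.231] pointing down, gripper open.
Joint ranges: [-154.91, 154.91], [-16.99, 109.72], [-72.82, 74.43], [7.12, 147.25], [-82.49, 262.49], [11.32, 116.49], [-174.64, 174.64]. Speed limits (degrees/s): [159.86, 159.86, 180, 180, 180, 180, 180].

## Interface

Orientations are given as a 3x3 rotation matrix whose columns are the frame's x, y, z axes.
In Python, from bench import ctrl gives the robot as it stands. The module is installed in compiled form; this text tells all that it offers. Calls block until the motion is done:
- ctrl.movep(position, orientation): joint-space move of the TCP to a pose.
- ctrl.movel(position, rotation=None, rate=0.15, threshold=None): straight line of the TCP; rotation=None keeps the orientation; rate is the mean speed in m/s. With threshold (N) it stops when the force on the tool has changed by that much, and returns True; else False.
- ctrl.move_j(angles): joint-space move.
- ctrl.command_gripper(opening): finger opening in m; the grip force is fixed at half the most; returns when the fingers have stopped.
- ctrl.wait(seconds).
- ctrl.ik(position, orientation): joint angles nearest the present ones, or None.
- ctrl.grab_frame(name): name is "scene" or "top"; returns (picture, depth): 400x640x3 uint8, blue, green, red; 400x640 float32, m along the optical axis (not along the pixel's ray), 0 where there is no reading.
- ctrl.get_calibration(name): a dict with "vfov" (degrees; the focal length in pixels is half the picture's height over the tangent of half this angle, whatever the lens; pixels are square), "cx", "cy" (the principal point, pixels), "k1" (the pictures are not rectified: a ray, as slopes to the right and down, at radius r is drawn at 1 + k1 r^2 times it, then the intrinsics apply), "eye" and "attitude" of the camera in the world. Camera axes: x right, y down, z forward; pixel columns grow to the right and rows downward; lengths in m; the calibration is good to about 2 mm. A picture is of the moment at which its call begins. get_calibration takes no time and is no camera call.
A pose or a line that the arm cannot do raises ctrl.MotionError and nothing moves.
- ctrl.sign_off(): hands the job in; it is judged then, once.
Readings, each from a call of its own:
- ctrl.get_t(): time.
- ctrl.get_q(): joint angles.
- ctrl.get_dq(): joint speeds.
- ctrl.get_effort(): joint torques, N m.
- ctrl.get_ee_pos(): TCP position.
- ctrl.get_tcp_rot(): TCP orientation.
- ctrl.get_wrist_force(): force on the tool from outside, world axes, zero at the start.
- ctrl.get_torque(): the same for the moment, N m.
- ctrl.get_grip_width(): finger opening in m.
- ctrl.get_grip_force(): force on a finger pad.
Only numpy, scipy, OpenCV 4.12 (cv2) and the standard library are available. Lean on these libraries where they do the work, as an engineer would, in place of code of your own. Each camera call takes 0.05 s, during which the arm holds its last target. There are 200 camera calls.

## Task

The panel on the stencilling jig is still loose under the clamp that has the ratchet lever. Tighten that clamp: swing its lever to and fro between its two stop pegs, clockwise to drive the screw and back to take a fresh bite, until the screw is fully tight with the pad down on the panel, then let go of it.

Things in the scene. Friction and masses are not known exactly. Their poses are not given: they have to be found in the camera images.
- handle_grip (a point): Upright round black handle, 24 mm wide, 50 mm tall, spinning freely on the end of the ratchet lever (dark steel bar 18 mm wide, round head 66 mm), 120 mm from the screw axis. The point: on its centre line, 23 mm below its top, 28 mm above the bar. x axis: outward along the lever; z up. On the aluminium clamp at the left or right of the jig; the other, with a star knob, is tight already.
- screw_axis (a point): Centre of the top of the ratchet clamp's screw (steel disc 23 mm wide with a line across), on the vertical axis about which lever and screw both turn; 11 mm lower than handle_grip. z up; x axis points across the panel, away from the lever, which points along -x at mid swing. Stop pegs: 45 mm from the axis, no higher than the lever's bar.
- ratchet_lever (a joint): Lever angle, rad, growing clockwise seen from above: 0 at one stop peg, 0.65 mid swing, 1.3 at the other. Clockwise drives the screw; moving back leaves the screw where it is. 18 ratchet teeth, so up to 0.35 rad of a clockwise swing is lost before it bites. About 4 N at the handle drives it, under 2 N returns it. It stays where it is left.
- clamp_screw (a joint): Screw angle, rad, growing clockwise as it tightens; it starts at 0.1 to 0.6, so one swing is not enough; at 2.2 it is fully tight, a hard stop against which the lever goes no further clockwise. Its rubber-footed pad (30 mm wide, under the bridge) comes down 3.6 mm per rad and meets the panel at 2.2. It never turns back by itself.

How it is judged:
By the outcome, as a careful person would: the job done as asked, in the order asked, and still so for the second after the job is handed in, with the robot touching nothing.
It also fails if it takes over 56 s, if anything falls off the work surface, if the arm or the gripper's body presses on something with over 40 N, if the wrist force passes 120 N, or if a joint passes its speed limit or range.

## Working session

There is one attempt and no reset: what is moved stays moved. The work goes in short steps, each a Python script; the robot and the scene stay as the last script left them, time stands still between calls to the robot, and variables do not carry over. Pictures are saved under pics/ and viewed, at most 10 in all, crops included, and the job is handed in when it is done.

```bash
mkdir -p pics
python3 - <<'E'
from bench import ctrl
import cv2,numpy as np
for n in("scene","top"):
    p,d=ctrl.grab_frame(n); cv2.imwrite(f"pics/{n}0.png",p); np.save(f"{n}0.npy",d)
    print(n,ctrl.get_calibration(n))
print(ctrl.get_t())
E
```

```text
scene {'vfov': 57.87503419353559, 'cx': 320.97135723368024, 'cy': 199.05219706751396, 'k1': -0.024671382624621176, 'eye': array([1.07810383, 0.28134053, 0.55329958]), 'attitude': array([[-0.55710658,  0.49919835, -0.66365146],
       [ 0.83042754,  0.33943541, -0.44178468],
       [ 0.00472862, -0.7972356 , -0.60364976]])}
top {'vfov': 53.98214563654726, 'cx': 330.3834624692286, 'cy': 194.4079303344932, 'k1': 0.014406742470826616, 'eye': array([ 0.53429201, -0.02358648,  0.81266784]), 'attitude': array([[-0.0116381 , -0.99642477,  0.0836793 ],
       [-0.99989942,  0.01091847, -0.00905242],
       [ 0.00810641, -0.08377623, -0.99645162]])}
0.1
```

View pics/scene0.png

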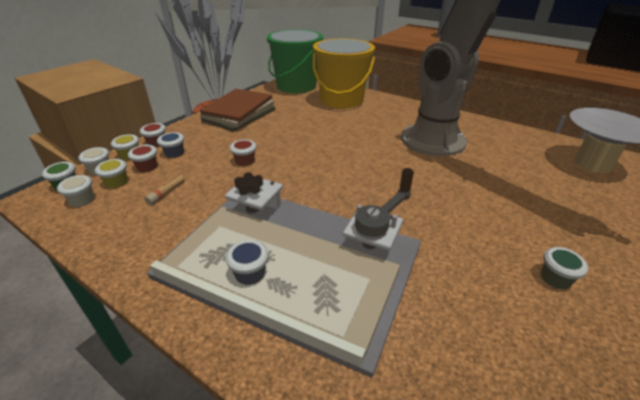

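View pics/top0.png

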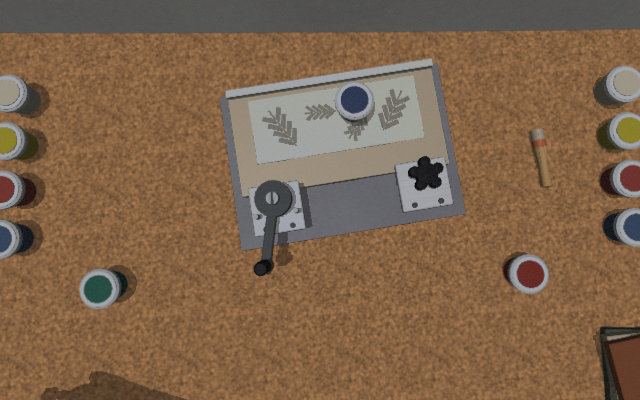

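The scene view shows the ratchet clamp with its lever toward the robot base and the star-knob clamp on the other side. In the top view the screw is near (272,198), the handle top near (262,268), and the stop pegs flank the lever near (258,216) and (297,210).

```bash
cat > h.py <<'E'
import numpy as np,cv2
from bench import ctrl
def K(c): f=200/np.tan(np.radians(c["vfov"]/2)); return np.array([[f,0,c["cx"]],[0,f,c["cy"]],[0,0,1]])
def ray(n,uv):
    c=ctrl.get_calibration(n)
    p=cv2.undistortPoints(np.array([[uv]],float),K(c),np.array([c["k1"],0,0,0.]))[0,0]
    return c["eye"],c["attitude"]@np.array([p[0],p[1],1])
def at_depth(n,uv,d): e,r=ray(n,uv); return e+r*d
def at_z(n,uv,z): e,r=ray(n,uv); return e+r*(z-e[2])/r[2]
E
python3 - <<'E'
from h import *
d=np.load("top0.npy");p=cv2.imread("pics/top0.png")
cv2.imwrite("pics/crop.png",cv2.resize(p[160:290,220:320],None,fx=4.6,fy=4.6,interpolation=cv2.INTER_CUBIC))
for nm,uv in dict(screw=(272,198),handle=(262,268),bar=(268,235),jigBL=(246,244),jigBR=(458,210),peg1=(258,216),peg2=(297,210),bracket=(290,222),can=(355,100),knob=(426,174),green=(100,288)).items():
    w=d[uv[1]-1:uv[1]+2,uv[0]-1:uv[0]+2]; print(nm,at_depth("top",uv,np.median(w)).round(4))
for a in((242,249),(464,213),(222,98),(436,63)):print(at_z("top",a,0.012).round(4))
E
```

```text
screw [0.5866 0.0723 0.1275]
handle [0.4695 0.0837 0.1615]
bar [0.5221 0.0817 0.1103]
jigBL [0.5031 0.1397 0.0171]
jigBR [ 0.5665 -0.2893  0.0171]
peg1 [0.5562 0.1002 0.1066]
peg2 [0.566  0.0302 0.1084]
bracket [0.5451 0.0454 0.0805]
can [ 0.7729 -0.0786  0.0902]
knob [ 0.6274 -0.2012  0.1171]
green [0.4262 0.4046 0.0548]
[0.493  0.1487 0.012 ]
[ 0.5605 -0.303   0.012 ]
[0.8053 0.1923 0.012 ]
[ 0.8766 -0.2564  0.012 ]
```

View pics/crop.png

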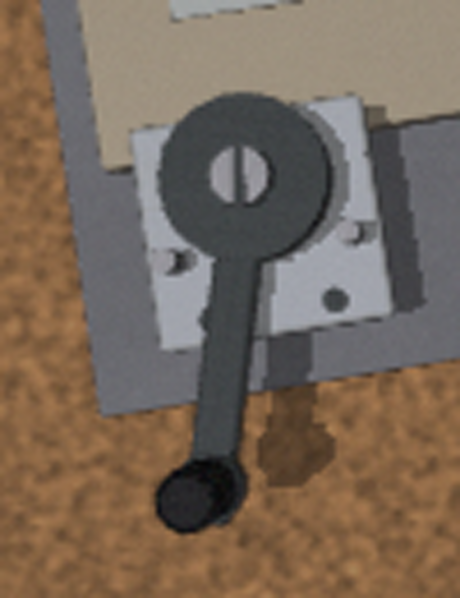

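Screw is near pixel (272.3,198.2) and the handle top near (260.4,269.1). The heights fit: handle top 0.1615 m, screw 0.1275 m, so the grip point is at 0.1385 m. Next I'll refine these, check IK over the full swing, and approach.

```bash
cat >> h.py <<'E'
S=at_z("top",(272.3,198.2),0.1275); H=at_z("top",(260.4,269.1),0.1615)
fwd=np.arctan2(0.0675,0.4517); MID=np.pi+fwd       # world angle of the lever at mid swing
R=0.120; ZT=0.1385-0.019+0.002
def th(a): return MID-(a-0.65)
def rot(a,s=1):
    t=th(a); y=s*np.array([-np.sin(t),np.cos(t),0]); z=np.array([0,0,-1.]); return np.column_stack([np.cross(y,z),y,z])
E
python3 - <<'E'
from h import *
v=(H-S)[:2];a0=0.65+(MID-np.arctan2(v[1],v[0])%(2*np.pi));print(S,H,np.hypot(*v),"lever",a0)
best=None
for s in(1,-1):
    qs=[ctrl.ik([*(S[:2]+R*np.array([np.cos(th(a)),np.sin(th(a))])),ZT],rot(a,s)) for a in(-.1,a0,1.4)]
    print(s,[None if q is None else np.round(q,0) for q in qs])
    j=max(999 if q is None else abs(q[6]) for q in qs)
    if best is None or j<best[0]: best=(j,s)
s=best[1];open("sign","w").write(str(s))
ctrl.command_gripper(0.06)
ctrl.movep([H[0],H[1],0.24],rot(a0,s))
ctrl.movel([H[0],H[1],ZT+0.02],rate=0.12,threshold=10)
print(ctrl.movel([H[0],H[1],ZT],rate=0.05,threshold=8))
ctrl.command_gripper(0.0)
print(ctrl.get_t(),ctrl.get_ee_pos(),ctrl.get_grip_width(),ctrl.get_wrist_force())
p,d=ctrl.grab_frame("scene");cv2.imwrite("pics/g.png",cv2.resize(p[120:280,300:460],None,fx=3.5,fy=3.5))
E
```

```text
[0.58629467 0.07173662 0.1275    ] [0.46775172 0.08628036 0.1615    ] 0.11943178852231509 lever 0.9204152374406377
1 [array([-34.,  23.,  45., 103., -18.,  61., -21.]), array([-46.,  17.,  41., 108., -13.,  59., -97.]), array([ -65.,   30.,   65.,  104.,  -30.,   65., -115.])]
-1 [array([-23.,  20.,  29., 103., -11.,  60., 152.]), array([-36.,  16.,  28., 108.,  -8.,  58.,  79.]), array([-38.,  19.,  26., 103.,  -9.,  60.,  46.])]
False
4.3 [0.46803137 0.08643072 0.12194829] 0.02282881257073113 [-0.74981816  0.00660202  2.7881025 ]
```

View pics/g.png

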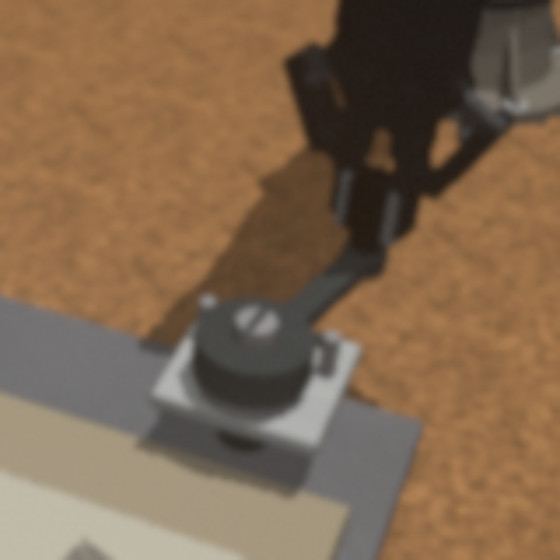

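The fingers straddle the handle (width 22.8 mm), and the screw line is visible. I'll loosen to a cage, swing back to stop 0, then forward, stopping on force.

```bash
cat >> h.py <<'E'
SG=int(open("sign").read())
def pos(a): return np.array([*(S[:2]+R*np.array([np.cos(th(a)),np.sin(th(a))])),ZT])
def lev():
    e=ctrl.get_ee_pos()-S; return 0.65+MID-np.arctan2(e[1],e[0])%(2*np.pi)
def swing(goal,thr,rate=0.12,step=0.14):
    a=lev(); n=max(1,int(np.ceil(abs(goal-a)/step))); log=[]
    for b in np.linspace(a,goal,n+1)[1:]:
        hit=ctrl.movel(pos(b),rot(b,SG),rate=rate,threshold=thr)
        f=ctrl.get_wrist_force(); t=np.array([-np.sin(th(b)),np.cos(th(b)),0]); r=np.array([np.cos(th(b)),np.sin(th(b)),0])
        log.append((round(b,2),round(lev(),3),round(f@t,1),round(f@r,1)))
        if hit or abs(f@t)>thr: log.append("STOP"); break
    print(*log,"t",round(ctrl.get_t(),1)); return lev()
E
python3 - <<'E'
from h import *
ctrl.command_gripper(0.029)
swing(-0.06,14)
swing(0.3,14)
E
```

```text
(np.float64(0.78), np.float64(0.77), np.float64(3.4), np.float64(-0.3)) (np.float64(0.64), np.float64(0.643), np.float64(0.8), np.float64(0.3)) (np.float64(0.5), np.float64(0.505), np.float64(0.0), np.float64(-0.3)) (np.float64(0.36), np.float64(0.365), np.float64(-0.8), np.float64(-0.4)) (np.float64(0.22), np.float64(0.225), np.float64(0.3), np.float64(-0.3)) (np.float64(0.08), np.float64(0.08), np.float64(1.3), np.float64(-0.1)) (np.float64(-0.06), np.float64(-0.032), np.float64(-4.8), np.float64(-0.9)) t 6.6
(np.float64(0.08), np.float64(0.077), np.float64(0.7), np.float64(0.7)) (np.float64(0.19), np.float64(0.183), np.float64(0.7), np.float64(0.7)) (np.float64(0.3), np.float64(0.295), np.float64(1.7), np.float64(0.3)) t 7.4
```

Run:
```python
from h import *
np.set_printoptions(legacy="1.25")
swing(1.38,14)
swing(-0.06,14)
swing(1.38,14)
```

```text
(0.43, 0.428, 1.6, 0.2) (0.57, 0.565, 0.8, -0.3) (0.7, 0.7, 2.0, 0.3) (0.84, 0.835, 0.7, 0.1) (0.97, 0.97, 1.8, -0.4) (1.11, 1.106, 0.6, -0.3) (1.24, 1.241, 1.1, 0.2) (1.38, 1.329, 1.7, -0.6) STOP t 9.6
(1.19, 1.192, 0.1, 0.1) (1.05, 1.055, -1.6, 0.2) (0.91, 0.917, -0.9, -0.0) (0.77, 0.778, 0.9, 0.5) (0.63, 0.635, 2.2, 0.4) (0.5, 0.501, 0.2, -0.4) (0.36, 0.363, -0.1, 0.4) (0.22, 0.222, -0.5, -0.1) (0.08, 0.084, 0.2, 0.9) (-0.06, -0.032, -4.4, -0.3) t 12.6
(0.1, 0.092, 1.6, -0.4) (0.22, 0.218, 1.1, -0.2) (0.35, 0.348, 2.0, -0.4) (0.48, 0.478, 1.3, -0.0) (0.61, 0.606, 1.8, -0.4) (0.74, 0.732, 2.6, 0.2) (0.87, 0.811, 10.7, 0.6) (0.99, 0.885, 20.3, 0.1) STOP t 14.9
```

The second drive stalled at 0.8 with over 10 N, well short of the peg. To confirm it's tight, I'll go back and take a fresh bite: it should stall within 0.35.

Run:
```python
from h import *
np.set_printoptions(legacy="1.25")
swing(-0.06,14)
swing(1.38,14,rate=0.08)
a=lev()
# unload, then let go: centre, open, retreat
b=a-0.12
ctrl.movel(pos(b),rot(b,SG),rate=0.05)
p,d=ctrl.grab_frame("scene");cv2.imwrite("pics/v.png",cv2.resize(p[120:280,300:460],None,fx=3.5,fy=3.5))
print(ctrl.get_wrist_force(),ctrl.get_t())
```

```text
(0.75, 0.738, 3.2, 0.5) STOP t 15.1
(0.87, 0.813, 11.2, 1.1) (0.99, 0.889, 21.7, 0.3) STOP t 15.8
[-0.04448959 -4.85337754  0.41138007] 16.4917
```

View pics/v.png

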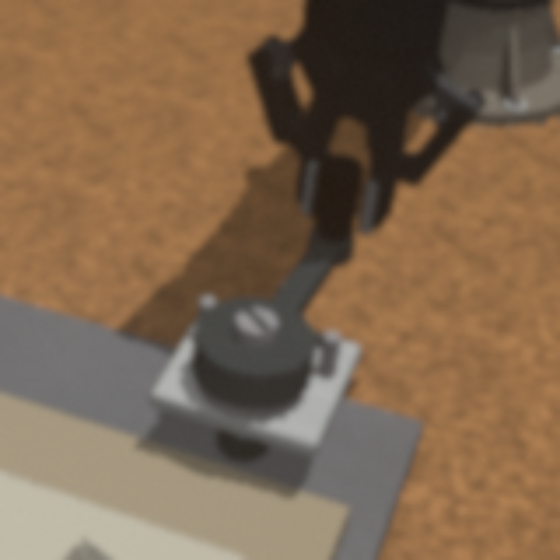

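The screw line has turned from "/" to "\", but the unloading tripped the force threshold, so that fresh bite never happened. I'm now unloaded, so I'll repeat it.

Run:
```python
from h import *
np.set_printoptions(legacy="1.25")
swing(-0.06,14)
a=swing(1.38,14,rate=0.08)
```

```text
(0.62, 0.635, -0.5, -0.7) (0.49, 0.495, -0.6, -0.0) (0.35, 0.354, -0.1, 0.1) (0.21, 0.219, -0.2, -0.5) (0.08, 0.082, -0.8, 0.6) (-0.06, -0.032, -4.7, -0.4) t 18.2
(0.1, 0.066, 6.5, 0.1) (0.22, 0.145, 16.2, -0.2) STOP t 18.9
```

A fresh bite from stop 0 stalls at about 0.05 rad, so the screw is at its hard stop. Now I'll unload, open, retreat and check.

Run:
```python
from h import *
b=lev()-0.11
ctrl.movel(pos(b),rot(b,SG),rate=0.05)
print(ctrl.get_wrist_force())
ctrl.command_gripper(0.06)
e=ctrl.get_ee_pos()
ctrl.movel([e[0],e[1],0.28],rate=0.12)
ctrl.movep([0.38,-0.25,0.30],ctrl.get_tcp_rot())
p,d=ctrl.grab_frame("top")
cv2.imwrite("pics/end.png",p); print(ctrl.get_wrist_force(),ctrl.get_t())
```

```text
[ 1.47996803 -2.8121229  -0.57297514]
[0.13514725 0.0398288  0.1574312 ] 22.5083
```

View pics/end.png

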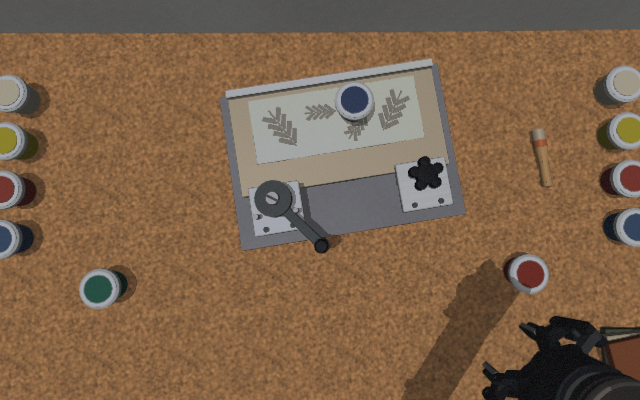

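The arm is clear (gripper at bottom right), the lever rests near its 0 stop with the handle at (321,245), and the screw line at (272,198) has turned about 120° from its start. Everything else is where it was.

```bash
python3 -c "
from bench import ctrl
print(ctrl.sign_off())"
```

```text
the job is handed in; nothing more can be done
None
```

The ratchet clamp is tight: a fresh bite of the lever stalled at the screw's hard stop. I then released the handle, moved the arm clear and handed the job in at about 22.5 s of the 56 s; I did not check the pad on the panel in the images.

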